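# Set a washed mate to dry and start the timer

### The job

Put the washed mate to dry: clear the green gourd brush off the slatted drying stand and lay it flat in the blue tray, then set the mate gently in the middle of the stand, still mouth down. Then turn the free-standing timer's dial to 15 minutes (the orange tick), pressing down on it meanwhile so that the timer neither twists round nor slides, and let go. Last, push its green start button, and leave everything else where it stands.

Things in the scene. Friction and masses are not known exactly. Their poses are not given: they have to be found in the camera images.
- brush_center (a point): Centre of the loose silicone gourd brush (70 g), 150 mm long, all of it flat underneath, lying on the stand at the start. Its x axis runs along the brush towards the head, z is up. The handle here is 14 mm wide and 16 mm high (this point is 8 mm above its underside) and runs from x = -75 to +23 mm; the head, 26 mm wide and 22 mm high, runs from x = +23 to +75 mm. The balance point is about 4 mm from here towards the head.
- brush: The same brush; origin on its underside, 8 mm below brush_center, axes alike.
- stand_top (a point): Centre of the top face of the fixed wooden slatted drying stand, 140 (x) x 120 (y) mm, 24 mm high; slats 19 mm wide along y with 5 mm gaps. z up.
- tray_in (a point): Centre of the inner floor of the fixed blue open tray, outside 200 (x) x 120 (y) x 32 mm high, walls and floor 5 mm thick, so inside 190 x 110 x 27 mm deep. z up.
- mate_center (a point): Centre of the loose mate (dark wooden drinking gourd, about 180 g, standing mouth down), 44 mm above its mouth. 88 mm tall, widest 72 mm dia. at 34 mm above the mouth; on top now is its upright steel foot, a cylinder of 38 mm dia. from 66 to 88 mm above the mouth (22 to 44 mm above this point), the place to grip it. z up.
- mate_mouth (a point): Centre of the mate's mouth rim (62 mm dia.), 44 mm below mate_center; it faces down.
- mate: The mate; same point and axes as mate_mouth.
- timer: The loose white countertop timer (about 0.2 kg in all), on four rubber feet; origin under its centre, x towards its rear, z up. 116 (x) x 80 (y) mm. The rear block (x from -20 to +58 mm) is 40 mm high and carries the dial, axis at x = +19, y = 0; the front step (x from -58 to -20 mm) is 22 mm high and carries the green start button at x = -40, y = 0. On its own weight it spins round when the dial is turned; pressing the dial down with a steady 10 to 16 N holds it.
- timer_front (a point): Middle of the upper front edge of the timer's front step, at x = -58 mm in the timer's frame, 22 mm up.
- dial_grip (a point): Point on the dial's vertical axis, half-way up its grip bar, 56 mm above the table. The bar is 44 mm long along this point's x axis, 12 mm wide along its y axis and 20 mm high (from 46 to 66 mm above the table; its top is 10 mm above this point). It stands on a steel disc of 52 mm dia., part of the dial, whose top is 10 mm below this point: fingertips pinching the bar may press down on the disc. The white line on the bar's top points to -x of this point.
- dial (a joint): Dial angle, rad, growing clockwise from above: 0.1 rad per minute, 0 = pointer to the timer's front, 1.5 = 15 minutes, the orange tick; black ticks every 5 minutes (0.5 rad). Stiff: about 0.18 N m to turn, stays where left. It begins between 0 and 0.45.
- start_top (a point): Centre of the top of the green start button (20 mm dia.), 30.5 mm above the table when up. It goes down 4 mm with about 3.5 N and springs back.
- start (a joint): How far the start button is down, m: 0 up, 0.004 fully down.
- jar: Bystander, not to be disturbed: white ceramic jar with a closed wooden lid, 80 dia. x 110 tall (mm); origin at its underside.
- tin: Bystander, not to be disturbed: red tin, 60 dia. x 75 tall (mm); origin at its underside.
- cup: Bystander, not to be disturbed: blue ceramic cup, 76 dia. x 70 tall (mm); origin at its underside.
- bombilla: Bystander, not to be disturbed: steel drinking straw, about 175 long, 10 high, lying (mm); origin at its underside.
- spoon: Bystander, not to be disturbed: spoon with a wooden handle, lying flat (mm); origin at its underside.
- herb_pot: Bystander, not to be disturbed: terracotta pot, 96 dia. x 85 tall, with herbs up to about 180 high (mm); origin at its underside.
- stand: The drying stand's body; origin under its centre on the table, 24 mm below stand_top.

How it is judged:
On the way, in this order (a step that is already met when the one before it is completed fails the run):
1. the brush lies flat in the tray, let go (x of brush_center in the frame of tray_in between -0.06 and 0.06 m and y of brush_center in the frame of tray_in between -0.055 and 0.055 m and z of brush_center in the frame of tray_in between 0 and 0.02 m and angle between brush_center's own z axis and vertical below 0.12 rad and linear speed of brush below 0.03 m/s and contact force between brush and the fingers below 0.1 N), for 0.2 s.
2. the mate stands mouth down in the middle of the stand, let go (horizontal distance between mate_mouth and stand_top below 0.03 m and z of mate_mouth in the frame of stand_top between -0.004 and 0.005 m and angle between mate_mouth's own z axis and vertical below 0.1 rad and linear speed of mate below 0.03 m/s and contact force between mate and the fingers below 0.1 N and z of mate_center in the frame of stand_top above 0.03 m), for 0.2 s.
3. the dial is at 15 minutes, let go, and the timer has not twisted or slid (value of joint dial between 1.35 and 1.65 rad and distance of each of timer_front, timer from where it was at the start of the episode below 0.015 m and contact force between timer and the fingers below 0.1 N), for 0.2 s.
4. the start button is pushed down (value of joint start above 0.003 m), for 0.05 s.
At the end, for the whole second after the job is handed in: Brush flat inside the tray; mate mouth down on the stand within 30 mm of its centre; dial at 13.5 to 16.5 minutes (1.35 to 1.65 rad); timer centre and front edge within 15 mm of where they began, button up; all released and at rest (all of step 1 and all of step 2 and value of joint dial between 1.35 and 1.65 rad and distance of each of timer_front, timer from where it was at the start of the episode below 0.015 m and angle between timer's own z axis and vertical below 0.05 rad and value of joint start below 0.001 m); the robot touches nothing.
It fails at once if the mate is dropped or flung down: faster than 0.4 m/s within 40 mm above the stand (horizontal distance between mate_mouth and stand_top below 0.06 m and z of mate_mouth in the frame of stand_top between -0.004 and 0.04 m and linear speed of mate above 0.4 m/s).
It fails at once if the mate is pressed hard on the stand (over 60 N) (contact force between mate and stand above 60 N).
It fails at once if a bystander is moved by more than 30 mm (distance of any of jar, tin, cup, bombilla, spoon, herb_pot from where it was at the start of the episode above 0.03 m).
It also fails if it takes over 72 s, if anything falls off the work surface, if the arm or the gripper's body presses on something with over 40 N, if the wrist force passes 120 N, or if a joint passes its speed limit or range.

### The arm

A 7-joint arm with a two-finger parallel gripper is mounted at the origin on the work surface. World frame = base frame: x ahead of the robot, y to its left, z up, the work surface at z = 0. Lengths are in m, angles in rad, forces in N, time in s.
With the tool pointing down it reaches from about 0.4 to 0.925 m from the base axis. Payload 4.1 kg.
Tool frame: the origin (TCP) lies midway between the tips of the shut fingers; the grasp point (between the pads) lies pinch_z behind it (pinch_z is the distance from the TCP to the grasp point, in m); x points along the fingers, y is the direction in which the jaws open and shut, and the axes are right-handed (so a half turn about x gives the same grasp; the last joint's range is limited). The gripper opens to 85 mm and grips with 20 to 120 N. Pads are 22 mm wide; open, the fingers measure 114 mm over their backs; the gripper's body (76 mm by 85 mm) begins 54 mm behind the grasp point. The pads swing forward as they close: fully open they stand 13 mm farther back than shut.
Start: joints at [1.112, 0.398, 0.045, 1.537, -0.019, 1.207, -0.051], TCP at [0.229, -0.608, 0.231] pointing down, gripper open.
Joint ranges: [-2.82, 2.82], [-0.49, 2.23], [-1.37, 1.46], [0, 2.46], [-1.36, 4.5], [0.23, 2], [-2.94, 2.94]. Speed limits (rad/s): [2.57, 2.57, 3.14, 3.14, 3.14, 3.14, 3.14].

### API

Orientations are given as a unit quaternion [x, y, z, w].
In Python, from plant import * gives the robot as it stands.
- The arm moves only by the tool play_rows, never from a script. Its argument "motion" is a list of rows, each a list of 6 numbers: the shift along the world's x, y, z in cm, then the turn, a rotation vector about the world's x, y, z in degrees. In form: [[dx, dy, dz, rx, ry, rz], ...]. A call has 1 to 8 rows; each row shifts and turns the pose as measured when the row begins; what a row does not reach is not made up. A row lasts 1/8 s, in which the tool goes at most 62.5 mm and 10.7 degrees, less where a joint would pass 70% of its speed; a pose out of reach is approached as far as the arm can. A call is refused whole if a number of a shift passes 6.25 or a number of a turn 10.7, either way. A call with a gripper value outside its range is refused whole. "jaw" is the opening, from 0 (shut) to 1 (fully open), set as the call begins (left out, the last holds). The fingers move at their own pace and stop on an object; "newtons" is the grip in N (left out, the last holds). Time passes only in rows, so rows that do not move let the fingers close. It gives the time, the measured TCP pose, the force and the opening at its end, in the units of the state.
- get_obs(): the state, without advancing time (a new reading comes with each control period).
- read_camera(name): name is "scene" or "side" or "wrist"; returns the picture (400x640x3 uint8, red, green, blue); there is no depth.
- calibration(name): a dict with "fx", "fy", "cx", "cy" (pixels), "k1" (the pictures are not rectified: a ray, as slopes to the right and down, at radius r is drawn at 1 + k1 r^2 times it, then the intrinsics apply), "T" (4x4, takes a point from camera to world coordinates). Camera axes: x right, y up, looking along -z (the intrinsics and any distortion apply to the point x, -y, -z); pixel columns grow to the right and rows downward; lengths in m; the calibration is good to about 2 mm. A picture is of the moment at which its call begins: read the wrist's pose just before it. calibration takes no time and is no camera call; for the wrist camera it gives the pose at the moment of the call.
- close_job(): hands the job in, once; it reports no verdict.
The state is a dict: "time_s": time; "joint_positions": joint angles; "qvel": joint speeds; "tau": joint torques, N m; "eef_pos": TCP position; "ee_rot": TCP orientation; "contact_force": force on the tool from outside, world axes, zero at the start; "moment": the same for the moment, N m; "finger_gap": opening from 0.0 (shut) to 1.0 (fully open).
Only numpy, scipy, OpenCV 4.12 (cv2) and the standard library are available. Lean on these libraries where they do the work, as an engineer would, in place of code of your own. Each camera call takes 0.05 s, during which the arm holds its last target. There are 200 camera calls.

## Working session

There is one attempt and no reset: what is moved stays moved. The work goes in short steps, Python scripts to look and compute and a tool call to move; the robot and the scene stay as the last step left them, time stands still between calls to the robot, and variables do not carry over. Pictures are saved under pics/ and viewed, about 8 in all and at most 12, crops included, and the job is handed in when it is done.

Besides the shell and the picture viewer there is one more tool, called after "Request:" by a JSON object that holds its "fn" and its "kwargs", one argument or row to a line. play_rows: Moves the arm, as the interface text tells. Its arguments: {"type":"object","properties":{"motion":{"type":"array"},"jaw":{"type":"number"},"newtons":{"type":"number"}},"required":["motion"]}

```bash
ls; mkdir -p pics
python3 - <<'E'
from plant import *
import cv2,numpy as np
o=get_obs();print(o)
for n in("scene","side"):
    im=read_camera(n);cv2.imwrite(f"pics/{n}0.png",im[:,:,::-1]);c=calibration(n);print(n,{k:(np.round(v,4).tolist()) for k,v in c.items()})
c=calibration("wrist");print({k:(np.round(v,4).tolist()) for k,v in c.items()})
try: print(pinch_z)
except Exception as e: print(e)
E
```

```text
pics
{'time_s': 0.0, 'joint_positions': array([ 1.1119876 ,  0.39917571,  0.04502584,  1.53789451, -0.01868529,
        1.20689342, -0.05072436]), 'qvel': array([-0.00031298,  0.00096615, -0.00061111,  0.00069331,  0.0011796 ,
        0.00123029, -0.00138332]), 'tau': array([ 4.94608794e-04, -4.75123572e+01,  1.36491347e+00, -2.54219037e+01,
        1.14943125e-02,  9.48917965e-03,  2.86730490e-06]), 'eef_pos': array([ 0.22865662, -0.60777045,  0.23026737]), 'ee_rot': array([-0.69551453, -0.12722848,  0.69586144, -0.12589404]), 'contact_force': array([ 0.07705816, -0.10353812, -0.60779709]), 'moment': array([ 0.02126832,  0.00703597, -0.04411723]), 'finger_gap': 1.000244573789897}
scene {'fx': 382.1353, 'fy': 382.1353, 'cx': 315.6216, 'cy': 203.7043, 'k1': -0.0299, 'T': [[0.6178, -0.5728, 0.5387, 1.1764], [0.7863, 0.4493, -0.4241, -0.5109], [0.0009, 0.6856, 0.728, 0.8882], [0.0, 0.0, 0.0, 1.0]]}
side {'fx': 366.6243, 'fy': 366.6243, 'cx': 318.258, 'cy': 200.442, 'k1': -0.0199, 'T': [[-0.9678, 0.1806, -0.1751, 0.41], [-0.2514, -0.7217, 0.6449, 0.6422], [-0.0099, 0.6682, 0.7439, 0.8449], [0.0, 0.0, 0.0, 1.0]]}
{'fx': 289.2778, 'fy': 289.2778, 'cx': 316.9661, 'cy': 195.9225, 'k1': -0.0486, 'T': [[0.3522, 0.9027, 0.2472, 0.291], [-0.9359, 0.34, 0.0917, -0.5844], [-0.0013, -0.2637, 0.9646, 0.3726], [0.0, 0.0, 0.0, 1.0]]}
0.0187
```

View pics/scene0.png

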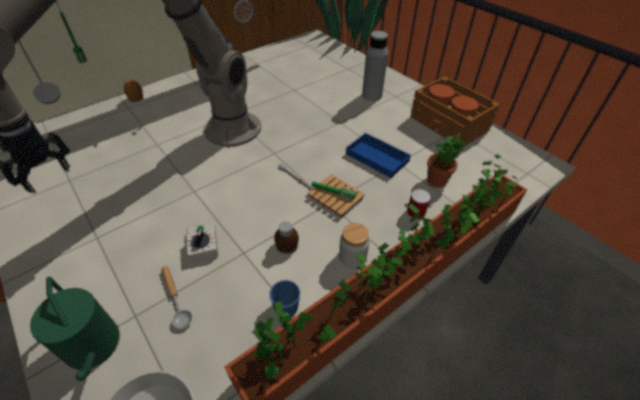

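View pics/side0.png

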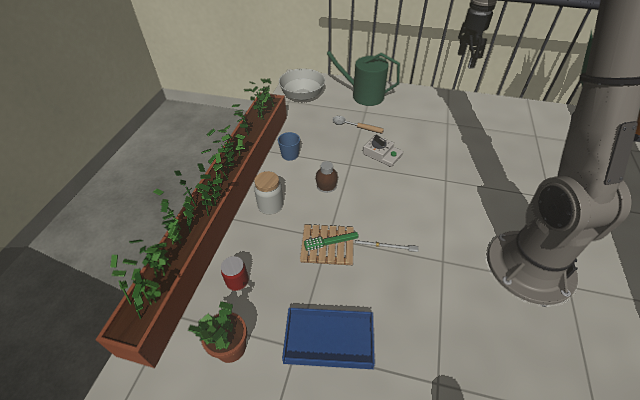

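The scene view shows the brush at (333,189) on the stand (336,196), tray (378,155), mate (286,238) and timer (201,240). The side view shows the brush at (330,242), stand (328,245), tray (330,336), mate foot (326,168), timer (383,150), tin (234,272) and herb pot (222,338).

```bash
cat > h.py <<'E'
from plant import *
import cv2,numpy as np
from scipy.spatial.transform import Rotation as R
def ray(c,px):
    K=np.array([[c["fx"],0,c["cx"]],[0,c["fy"],c["cy"]],[0,0,1]])
    p=cv2.undistortPoints(np.array(px,float).reshape(-1,1,2),K,np.array([c["k1"],0,0,0.]))[:,0]
    T=np.array(c["T"]);d=np.c_[p[:,0],-p[:,1],-np.ones(len(p))]@T[:3,:3].T
    return T[:3,3],d
def onz(c,px,z):
    o,d=ray(c,px);return o+d*((np.broadcast_to(z,len(d))-o[2])/d[:,2])[:,None]
def proj(c,P):
    T=np.array(c["T"]);q=(np.atleast_2d(P)-T[:3,3])@T[:3,:3];x=q[:,0]/-q[:,2];y=-q[:,1]/-q[:,2]
    s=1+c["k1"]*(x*x+y*y);return np.c_[c["fx"]*x*s+c["cx"],c["fy"]*y*s+c["cy"]]
def wrist(name):
    c=calibration("wrist");im=read_camera("wrist");cv2.imwrite(f"pics/{name}.png",im[:,:,::-1])
    np.save(f"pics/{name}.npy",c,allow_pickle=True);return c
def load(name): return np.load(f"pics/{name}.npy",allow_pickle=True).item()
E
python3 - <<'E'
from h import *
c=calibration("side");n=["stand","brushmid","tray","matefoot","timer","tin","pot","cup","jar"]
print(list(zip(n,onz(c,[(328,245),(330,242),(330,336),(326,168),(383,150),(234,262),(222,320),(289,140),(267,180)],[.024,.04,.005,.088,.04,.075,.085,.07,.11]).round(3).tolist())))
c=calibration("scene");print(list(zip(n,onz(c,[(336,196),(333,189),(378,155),(286,228),(201,238)],[.024,.04,.005,.088,.04]).round(3).tolist())))
o=get_obs();print(R.from_quat(o["ee_rot"]).as_matrix().round(3))
E
```

```text
[('stand', [0.537, 0.081, 0.024]), ('brushmid', [0.531, 0.082, 0.04]), ('tray', [0.475, 0.316, 0.005]), ('matefoot', [0.599, -0.147, 0.088]), ('timer', [0.446, -0.329, 0.04]), ('tin', [0.741, 0.222, 0.075]), ('pot', [0.704, 0.371, 0.085]), ('cup', [0.756, -0.269, 0.07]), ('jar', [0.744, -0.035, 0.11])]
[('stand', [0.55, 0.064, 0.024]), ('brushmid', [0.532, 0.066, 0.04]), ('tray', [0.472, 0.33, 0.005]), ('matefoot', [0.606, -0.164, 0.088]), ('timer', [0.454, -0.353, 0.04])]
[[-0.001  0.352 -0.936]
 [ 0.002 -0.936 -0.352]
 [-1.    -0.002  0.   ]]
```

Request:
{"fn": "play_rows", "kwargs": {
  "motion": [
    [3.5, 5, 1.5, 0, 0, -5],
    [3.5, 5, 1.5, 0, 0, -5],
    [3.5, 5, 1.5, 0, 0, -5],
    [3.5, 5, 1.5, 0, 0, -5],
    [3.5, 5, 1, 0, 0, 0],
    [0, 0, 0, 0, 0, 0]
  ]
}}

```text
time_s: 0.85
eef_pos: [0.4027, -0.3521, 0.2976]
ee_rot: [-0.706, -0.002, 0.708, 0.004]
contact_force: [-0.3, -1.7, -0.1]
finger_gap: 1.002
```

Run:
```python
from h import *
wrist("w1");o=get_obs();print(o["time_s"],o["eef_pos"],o["joint_positions"].round(2))
```

```text
0.9 [ 0.40031866 -0.35486775  0.2971228 ] [ 0.7   0.15 -0.05  1.71  0.01  1.28 -0.94]
```

Request:
{"fn": "play_rows", "kwargs": {
  "motion": [
    [1.5, 5.5, 1, 0, 0, 0],
    [1.5, 5.5, 1, 0, 0, 0],
    [1.5, 5.5, 0, 0, 0, 0],
    [1.5, 5.5, 0, 0, 0, 0],
    [1.5, 5.5, 0, 0, 0, 0],
    [0, 3, 0, 0, 0, 0],
    [0, 0, 0, 0, 0, 0]
  ]
}}

```text
time_s: 1.78
eef_pos: [0.4702, -0.0542, 0.3136]
ee_rot: [-0.703, 0.01, 0.711, 0.012]
contact_force: [1.1, -0.8, -0.3]
finger_gap: 0.999
```

Run:
```python
from h import *
wrist("w2");o=get_obs();print(o["time_s"],o["eef_pos"],o["joint_positions"].round(2),o["contact_force"],o["ee_rot"])
```

```text
1.825 [ 0.47016733 -0.05600097  0.31352079] [ 0.35  0.04 -0.33  1.8   0.01  1.31 -1.59] [-0.47995364 -0.14200122 -0.00282245] [-0.70300157  0.01089011  0.71098522  0.01304684]
```

View pics/w1.png

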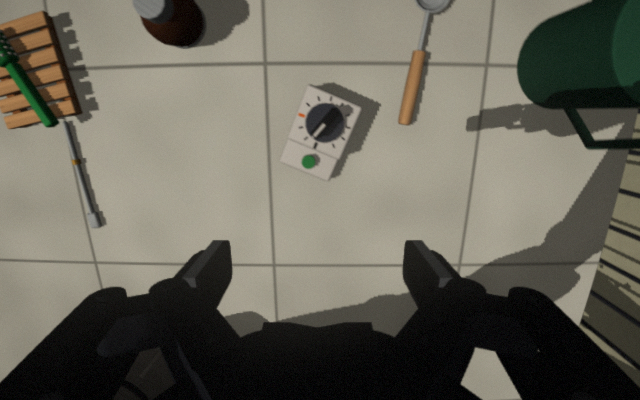

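View pics/w2.png

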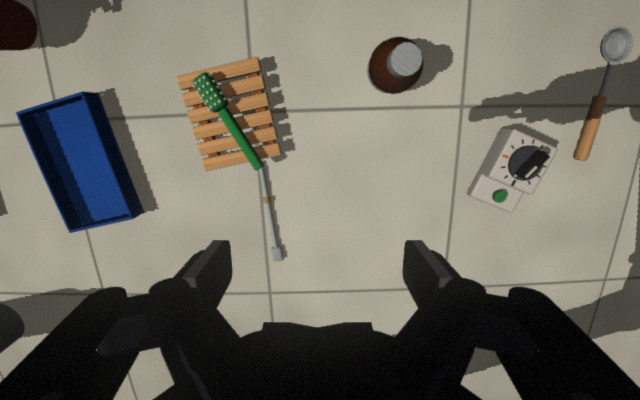

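w1 shows the timer with its button at (309,161), dial at (325,123) and the orange tick at (302,115). In w2 the brush runs from head end (203,76) to tail (259,167), and the stand corners are (179,76), (258,57), (280,155) and (205,170). The tray rim corners are (18,112), (83,92), (143,217) and (72,232), and the mate foot top is at (405,59).

Run:
```python
from h import *
c=load("w2");im=cv2.imread("pics/w2.png");hsv=cv2.cvtColor(im,cv2.COLOR_BGR2HSV)
m=cv2.inRange(hsv,(45,90,30),(85,255,255));m[:,:150]=0;m[:,300:]=0
p=np.argwhere(m)[:,::-1];print(len(p))
w=onz(c,p,.038)[:,:2];mu=w.mean(0);u,s,v=np.linalg.svd(w-mu,full_matrices=False);d=v[0]*np.sign(v[0][0])
t=(w-mu)@d;print("brush mean",mu,"dir",d,np.degrees(np.arctan2(d[1],d[0])),"ext",t.min(),t.max(),"mid",mu+d*(t.min()+t.max())/2)
hp=(t<np.percentile(t,40));u,s,v=np.linalg.svd(w[hp]-w[hp].mean(0),full_matrices=False);print("handle",w[hp].mean(0),np.degrees(np.arctan2(v[0][1],v[0][0])))
S=onz(c,[(179,76),(258,57),(280,155),(205,170)],.024);print("stand",S.mean(0),np.linalg.norm(np.diff(S,axis=0),axis=1),S.round(3).tolist())
S=onz(c,[(18,112),(83,92),(143,217),(72,232)],.032);print("tray",S.mean(0),np.linalg.norm(np.diff(S,axis=0),axis=1),S.round(3).tolist())
print("mate",onz(c,[(405,59)],.088)," btn",onz(c,[(500,196)],.0305))
c=load("w1");print("btn1",onz(c,[(309,161)],.0305),"dial1",onz(c,[(325,123)],.046),"tick",onz(c,[(302,115)],.04), "mate?")
A=cv2.resize(im[30:130,350:450],None,fx=4,fy=4,interpolation=2)
i1=cv2.imread("pics/w1.png");B=cv2.resize(i1[80:190,270:370],None,fx=4,fy=4,interpolation=2)
cv2.imwrite("pics/crop1.png",np.hstack([cv2.copyMakeBorder(A,0,40,0,0,0),B]))
```

```text
1156
brush mean [0.53471265 0.07028282] dir [0.8742     0.48556601] 29.049562781178114 ext -0.07958529703308784 0.06915635137484859 mid [0.53015416 0.06775085]
handle [0.49516279 0.04833046] -151.61200174476792
stand [0.53919386 0.07044569 0.024     ] [0.11598307 0.13837284 0.11771347] [[0.597, 0.138, 0.024], [0.617, 0.024, 0.024], [0.481, 0.002, 0.024], [0.462, 0.118, 0.024]]
tray [0.47601978 0.31291925 0.032     ] [0.11434366 0.19938266 0.13054893] [[0.562, 0.392, 0.032], [0.583, 0.28, 0.032], [0.391, 0.226, 0.032], [0.368, 0.354, 0.032]]
mate [[ 0.59817514 -0.16100637  0.088     ]]  btn [[ 0.40858264 -0.33582278  0.0305    ]]
btn1 [[ 0.40831908 -0.33865257  0.0305    ]] dial1 [[ 0.46121969 -0.36085207  0.046     ]] tick [[ 0.4716044  -0.33019655  0.04      ]] mate?
```

View pics/crop1.png

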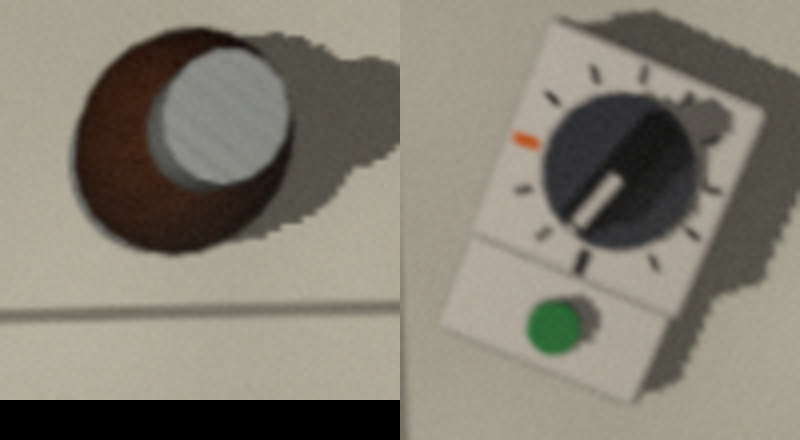

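The crop shows the foot's top disc centred at (407,59). The dial's pointer line runs from (325,124.5) to (314.5,135.5), between the front tick at (315,145.5) and the orange tick.

```bash
cat >> h.py <<'E'
def delta(p,psi):
    "shift (cm) and turn (deg) to TCP p with tool x down and tool y at yaw psi (deg)"
    o=get_obs();a=np.radians(psi);x=np.array([0,0,-1.]);y=np.array([np.cos(a),np.sin(a),0])
    T=R.from_matrix(np.c_[x,y,np.cross(x,y)]);r=(T*R.from_quat(o["ee_rot"]).inv()).as_rotvec(degrees=True)
    print("t",o["time_s"],"d cm",((np.array(p)-o["eef_pos"])*100).round(2),"rot",r.round(1),"F",o["contact_force"].round(1),"gap",round(o["finger_gap"],3),"j7",o["joint_positions"][6].round(2))
E
python3 - <<'E'
from h import *
c=load("w1");b=onz(c,[(309,161)],.0305)[0];d=onz(c,[(325,122.5)],.046)[0]
l=onz(c,[(325,124.5),(314.5,135.5)],.066);h=(d-b)[:2];th=np.arctan2(h[1],h[0]);pv=(l[1]-l[0])[:2];pa=np.arctan2(pv[1],pv[0])
ft=onz(c,[(315,145.5)],.04)[0];f=(d-ft)[:2]
print("timer yaw",np.degrees(th),np.degrees(np.arctan2(f[1],f[0])),"ptr",np.degrees(pa),"dial",((th+np.pi-pa+np.pi)%(2*np.pi))-np.pi,"dial c",d,"line",l)
print("mate",onz(load("w2"),[(407,59.2)],.088))
delta((.534,.070,.1),-61)
E
```

```text
timer yaw -22.515617051054438 -23.584463423602383 ptr 135.728697491376 dial 0.37970834226283756 dial c [ 0.46186534 -0.36084926  0.046     ] line [[ 0.45979939 -0.36046982  0.066     ]
 [ 0.44618587 -0.34719824  0.066     ]]
mate [[ 0.5979122  -0.16338953  0.088     ]]
t 1.825 d cm [  6.38  12.6  -21.35] rot [-0.  -0.7 30.9] F [-0.5 -0.1 -0. ] gap 0.997 j7 -1.59
```

Request:
{"fn": "play_rows", "kwargs": {
  "motion": [
    [1.6, 3.2, -4, 0, 0, 8],
    [1.6, 3.2, -4, 0, 0, 8],
    [1.6, 3.2, -5, 0, 0, 8],
    [1.6, 3, -5, 0, 0, 7],
    [0, 0, -3, 0, 0, 0],
    [0, 0, 0, 0, 0, 0]
  ],
  "jaw": 0.55
}}

```text
time_s: 2.58
eef_pos: [0.5382, 0.0515, 0.0961]
ee_rot: [-0.682, -0.171, 0.689, -0.176]
contact_force: [-0.5, -0.5, -0.6]
finger_gap: 0.551
```

Run:
```python
from h import *
wrist("w3");delta((.534,.070,.027),-61)
```

```text
t 2.625 d cm [-0.55  1.81 -7.06] rot [ 0.5 -0.3  0.7] F [ 0.6 -0.7 -0. ] gap 0.551 j7 -1.44
```

View pics/w3.png

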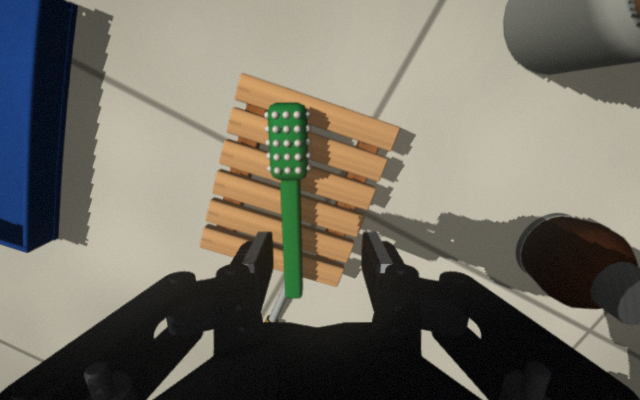

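w3 from about 0.1 m shows the head end at (288,103), the head-handle junction at (290,180) and the tail at (293,297).

Run:
```python
from h import *
c=load("w3");P=onz(c,[(288,104),(289.5,180),(292.5,296)],[.046,.043,.040]);print(P.round(4))
d=(P[0]-P[2])[:2];L=np.linalg.norm(d);d/=L;print(L,np.degrees(np.arctan2(d[1],d[0])),"c from tail",P[2][:2]+.075*d,"from junction",P[1][:2]-.023*d)
S=onz(c,[(239,73),(399,126),(338,287),(200,247)],.024);print("stand",S.mean(0),np.linalg.norm(np.diff(S,axis=0),axis=1))
```

```text
[[0.5947 0.1029 0.046 ]
 [0.5504 0.0796 0.043 ]
 [0.4667 0.035  0.04  ]]
0.14488972042112602 27.938560629362833 c from tail [0.53299862 0.07013394] from junction [0.53009204 0.06879801]
stand [0.53989931 0.07275986 0.024     ] [0.11886135 0.13929099 0.11914765]
```

Request:
{"fn": "play_rows", "kwargs": {
  "motion": [
    [-0.5, 1.9, -1, 0, 0, 0],
    [0, 0, -1, 0, 0, 0],
    [0, 0, -1.5, 0, 0, 0],
    [0, 0, -1.5, 0, 0, 0],
    [0, 0, -1, 0, 0, 0],
    [0, 0, 0, 0, 0, 0]
  ]
}}

```text
time_s: 3.38
eef_pos: [0.5397, 0.0633, 0.0392]
ee_rot: [0.687, 0.164, -0.686, 0.174]
contact_force: [-0.7, 0.7, 0.0]
finger_gap: 0.548
```

Run:
```python
from h import *
delta((.535,.071,.027),-62)
```

```text
t 3.375 d cm [-0.47  0.77 -1.22] rot [0.7 0.3 0.3] F [-0.7  0.7  0. ] gap 0.548 j7 -1.53
```

Request:
{"fn": "play_rows", "kwargs": {
  "motion": [
    [-0.5, 0.8, -0.7, 0.7, 0.3, 0],
    [-0.2, 0.2, -0.5, 0, 0, 0],
    [0, 0, -0.2, 0, 0, 0]
  ]
}}

```text
time_s: 3.75
eef_pos: [0.5327, 0.0745, 0.0248]
ee_rot: [0.687, 0.17, -0.686, 0.169]
contact_force: [0.9, 0.0, 0.6]
finger_gap: 0.551
```

Run:
```python
from h import *
delta((.535,.071,.027),-62)
```

```text
t 3.75 d cm [ 0.23 -0.35  0.22] rot [-0.1  0.   0.3] F [0.9 0.  0.6] gap 0.551 j7 -1.55
```

Request:
{"fn": "play_rows", "kwargs": {
  "motion": [
    [0.2, -0.3, 0.2, 0, 0, 0],
    [0, 0, 0, 0, 0, 0]
  ]
}}

```text
time_s: 4.0
eef_pos: [0.5351, 0.0713, 0.0272]
ee_rot: [0.687, 0.17, -0.686, 0.169]
contact_force: [0.3, 0.6, 0.6]
finger_gap: 0.553
```

Request:
{"fn": "play_rows", "kwargs": {
  "motion": [
    [0, 0, 0, 0, 0, 0],
    [0, 0, 0, 0, 0, 0],
    [0, 0, 0, 0, 0, 0],
    [0, 0, 0, 0, 0, 0],
    [0, 0, 0, 0, 0, 0]
  ],
  "jaw": 0,
  "newtons": 40
}}

```text
time_s: 4.62
eef_pos: [0.5356, 0.0711, 0.0277]
ee_rot: [0.687, 0.169, -0.686, 0.169]
contact_force: [-0.0, -0.3, 0.1]
finger_gap: 0.15
```

Request:
{"fn": "play_rows", "kwargs": {
  "motion": [
    [0, 0, 1.5, 0, 0, 0],
    [0, 0, 2, 0, 0, 0],
    [0, 0, 2, 0, 0, 0],
    [0, 0, 2, 0, 0, 0],
    [0, 0, 0, 0, 0, 0]
  ]
}}

```text
time_s: 5.25
eef_pos: [0.5356, 0.0715, 0.108]
ee_rot: [0.688, 0.169, -0.685, 0.169]
contact_force: [0.3, -0.7, -0.1]
finger_gap: 0.151
```

Run:
```python
from h import *
wrist("w4");delta((.476,.312,.11),-76.5)
```

```text
t 5.3 d cm [-5.88 24.07  0.3 ] rot [ -0.    0.1 -14.2] F [ 0.6  0.3 -0.9] gap 0.15 j7 -1.48
```

View pics/w4.png

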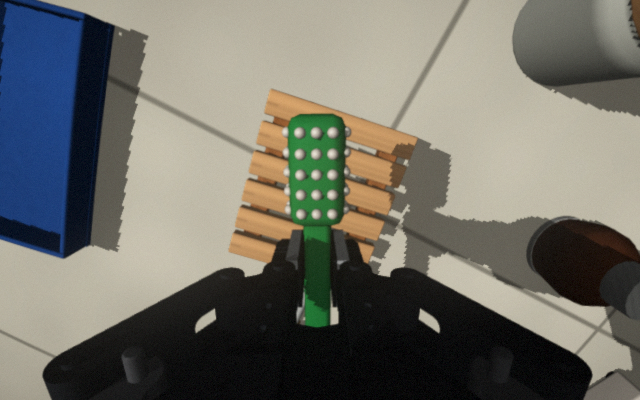

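w4 shows the brush level in the jaws and lifted clear of the stand.

Request:
{"fn": "play_rows", "kwargs": {
  "motion": [
    [-1.2, 5, 0, 0, 0, -3],
    [-1.2, 5, 0, 0, 0, -3],
    [-1.2, 5, 0, 0, 0, -3],
    [-1.2, 5, 0, 0, 0, -3],
    [-1.2, 5, 0, 0, 0, -2],
    [0, 0, 0, 0, 0, 0]
  ]
}}

```text
time_s: 6.05
eef_pos: [0.4688, 0.3252, 0.1022]
ee_rot: [-0.7, -0.08, 0.705, -0.08]
contact_force: [1.1, -0.5, 0.0]
finger_gap: 0.149
```

Run:
```python
from h import *
wrist("w5");delta((.476,.312,.014),-76.5)
```

```text
t 6.1 d cm [ 0.61 -0.99 -8.77] rot [ 0.3 -0.4  0.7] F [-1.1 -0.3 -0.8] gap 0.152 j7 -2.23
```

View pics/w5.png

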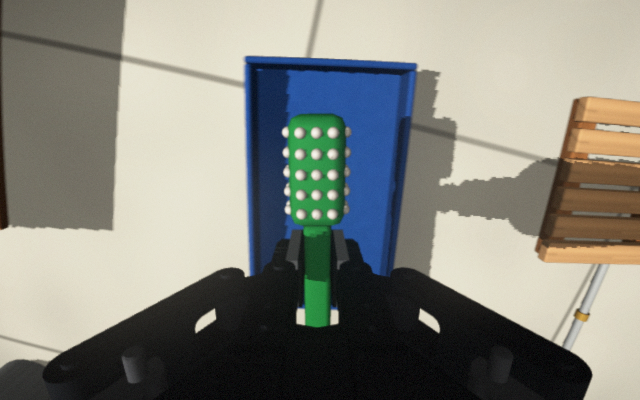

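w5 shows the brush over the tray, with the tray's far rim corners at (246,57) and (416,65), its left edge reaching (250,270) and its right edge reaching (388,270).

Run:
```python
from h import *
c=load("w5");P=onz(c,[(246,57),(416,65),(250,270),(389,270)],.032);print(P.round(4))
f=(P[1]-P[0])[:2];print(np.linalg.norm(f),np.degrees(np.arctan2(f[1],f[0])))
f/=np.linalg.norm(f);n=np.array([-f[1],f[0]]);print("yaw",np.degrees(np.arctan2(n[1],n[0])),"centre",P[:2,:2].mean(0)-.1*n)
for a,b in((2,0),(3,1)): e=(P[b]-P[a])[:2];print(np.degrees(np.arctan2(e[1],e[0])))
```

```text
[[0.5612 0.3962 0.032 ]
 [0.5826 0.282  0.032 ]
 [0.4023 0.3668 0.032 ]
 [0.428  0.255  0.032 ]]
0.1161793306627541 -79.39932043649775
yaw 10.600679563502252 centre [0.47362492 0.3207156 ]
10.50253418681867
9.922145728370769
```

Request:
{"fn": "play_rows", "kwargs": {
  "motion": [
    [0.7, 0, -1, 0, 0, -2.4],
    [0.2, 0, -1.5, 0, 0, 0],
    [0, 0, -1.5, 0, 0, 0],
    [0, 0, -1.5, 0, 0, 0],
    [0, 0, -1.5, 0, 0, 0],
    [0, 0, 0, 0, 0, 0]
  ]
}}

```text
time_s: 6.85
eef_pos: [0.4801, 0.3144, 0.0235]
ee_rot: [-0.7, -0.057, 0.709, -0.064]
contact_force: [-0.5, -0.2, 0.1]
finger_gap: 0.149
```

Run:
```python
from h import *
delta((.4775,.3215,.0105),-79.6)
```

```text
t 6.85 d cm [-0.26  0.71 -1.3 ] rot [ 0.6 -0.6  0.6] F [-0.5 -0.2  0.1] gap 0.149 j7 -2.31
```

Request:
{"fn": "play_rows", "kwargs": {
  "motion": [
    [-0.2, 0.5, -0.6, 0.6, -0.6, 0],
    [0, 0, -0.5, 0, 0, 0],
    [0, 0, 0, 0, 0, 0]
  ]
}}

```text
time_s: 7.22
eef_pos: [0.4784, 0.3208, 0.0126]
ee_rot: [0.705, 0.061, -0.704, 0.06]
contact_force: [-0.4, -0.7, -1.0]
finger_gap: 0.15
```

Run:
```python
from h import *
delta((.4775,.3215,.0105),-79.6)
```

```text
t 7.225 d cm [-0.09  0.07 -0.21] rot [-0.1  0.1  0.6] F [-0.4 -0.7 -1. ] gap 0.15 j7 -2.33
```

Request:
{"fn": "play_rows", "kwargs": {
  "motion": [
    [0, 0, -0.3, 0, 0, 0],
    [0, 0, 0, 0, 0, 0]
  ]
}}

```text
time_s: 7.48
eef_pos: [0.4788, 0.3211, 0.01]
ee_rot: [0.706, 0.061, -0.703, 0.06]
contact_force: [0.0, 0.1, -1.9]
finger_gap: 0.153
```

Request:
{"fn": "play_rows", "kwargs": {
  "motion": [
    [0, 0, 0, 0, 0, 0],
    [0, 0, 0, 0, 0, 0],
    [0, 0, 0, 0, 0, 0]
  ],
  "jaw": 0.4
}}

```text
time_s: 7.85
eef_pos: [0.4794, 0.3215, 0.0107]
ee_rot: [0.706, 0.061, -0.703, 0.06]
contact_force: [0.4, 0.9, -0.1]
finger_gap: 0.398
```

Request:
{"fn": "play_rows", "kwargs": {
  "motion": [
    [0, 0, 1.5, 0, 0, 0],
    [0, 0, 3, 0, 0, 0],
    [0, 0, 5, 0, 0, 0],
    [0, 0, 5, 0, 0, 0],
    [0, -3, 3, 0, 0, 8],
    [1, -5, 0, 0, 0, 8],
    [0, 0, 0, 0, 0, 0]
  ]
}}

```text
time_s: 8.72
eef_pos: [0.4898, 0.2405, 0.1986]
ee_rot: [0.693, 0.163, -0.684, 0.161]
contact_force: [0.3, 0.6, 0.1]
finger_gap: 0.402
```

Run:
```python
from h import *
wrist("w6");delta((.598,-.162,.2),-110)
```

```text
t 8.775 d cm [ 10.89 -40.6    0.08] rot [ -0.2   0.8 -46.7] F [ 0.1  0.3 -0.1] gap 0.402 j7 -1.78
```

View pics/w6.png

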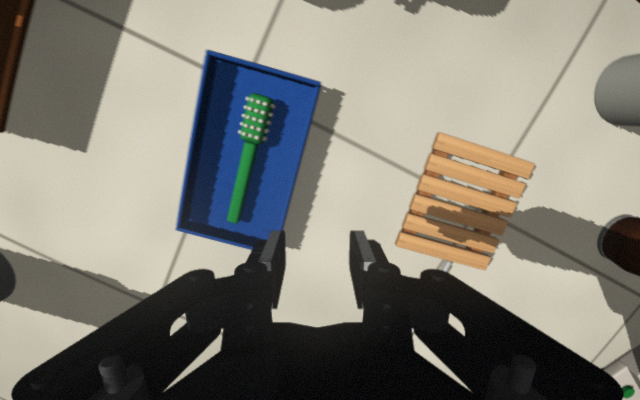

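w6 shows the brush lying flat in the tray, head (256,115) to tail (234,218), with the stand empty.

Request:
{"fn": "play_rows", "kwargs": {
  "motion": [
    [1.3, -5, 0, 0, 0, 0],
    [1.3, -5, 0, 0, 0, 0],
    [1.3, -5, 0, 0, 0, 0],
    [1.3, -5, 0, 0, 0, 0],
    [1.3, -5, 0, 0, 0, 0],
    [1.3, -5, 0, 0, 0, 0],
    [1, -4, 0, 0, 0, 0],
    [0, 0, 0, 0, 0, 0]
  ],
  "jaw": 1
}}

```text
time_s: 9.78
eef_pos: [0.5787, -0.0921, 0.204]
ee_rot: [0.695, 0.173, -0.679, 0.164]
contact_force: [-0.3, 0.7, 0.2]
finger_gap: 0.997
```

Run:
```python
from h import *
wrist("w7");delta((.598,-.162,.2),-63)
```

```text
t 9.825 d cm [ 1.94 -7.28 -0.41] rot [-1.1  1.1 -0.7] F [-0.4  0.2  0.4] gap 1.003 j7 -1.08
```

View pics/w7.png

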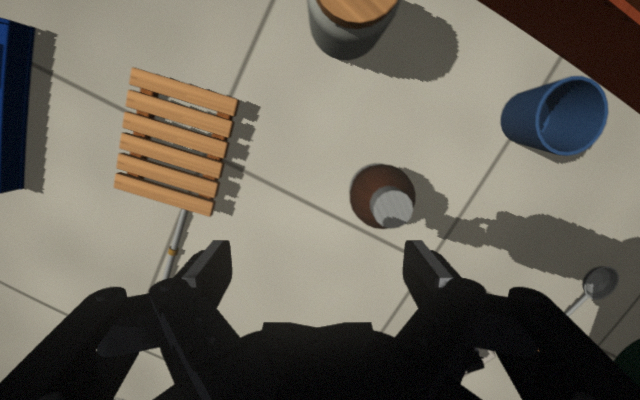

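w7 shows the mate foot top at (395,207) and the stand corners at (132,67), (238,98), (213,216) and (114,187).

Run:
```python
from h import *
c=load("w7");im=cv2.imread("pics/w7.png");g=cv2.cvtColor(im,cv2.COLOR_BGR2HSV)
m=((g[...,1]<40)&(g[...,2]>70)&(g[...,2]<220)).astype(np.uint8);m[:, :365]=0;m[:,420:]=0;m[:180]=0;m[235:]=0
mm=cv2.inRange(cv2.bilateralFilter(im,7,40,5)[180:235,365:420],(110,110,110),(170,170,170));ys,xs=np.nonzero(mm);
print("foot",onz(c,[(395,207)],.088))
S=onz(c,[(132,67),(238,98),(213,216),(114,187)],.024);print("stand",S.mean(0),np.linalg.norm(np.diff(S,axis=0),axis=1))
# project foot circle for current estimates
for p in ((.598,-.162),):print(proj(c,[[*p,.088]]))
```

```text
foot [[ 0.60159519 -0.16142072  0.088     ]]
stand [0.5406541  0.07181309 0.024     ] [0.11859916 0.13840945 0.12150885]
[[393.5410764  210.53810129]]
```

Request:
{"fn": "play_rows", "kwargs": {
  "motion": [
    [1, -3.5, -3, -1, 1, 0],
    [1, -3.5, -3, 0, 0, 0],
    [0, 0, -2, 0, 0, 0],
    [0, 0, 0, 0, 0, 0]
  ]
}}

```text
time_s: 10.32
eef_pos: [0.6017, -0.1478, 0.1242]
ee_rot: [0.687, 0.177, -0.683, 0.172]
contact_force: [-0.4, 0.5, 0.3]
finger_gap: 0.998
```

Run:
```python
from h import *
delta((.600,-.162,.068),-63)
```

```text
t 10.325 d cm [-0.17 -1.42 -5.62] rot [-0.5  0.3 -1.6] F [-0.4  0.5  0.3] gap 0.998 j7 -1.02
```

Request:
{"fn": "play_rows", "kwargs": {
  "motion": [
    [-0.2, -1.3, -0.5, -0.5, 0.3, 0],
    [0, -0.3, -1, 0, 0, 0],
    [0, 0, -1.3, 0, 0, 0],
    [0, 0, -1.3, 0, 0, 0],
    [0, 0, -1, 0, 0, 0],
    [0, 0, 0, 0, 0, 0]
  ]
}}

```text
time_s: 11.08
eef_pos: [0.6011, -0.1611, 0.0724]
ee_rot: [0.686, 0.176, -0.684, 0.177]
contact_force: [-0.1, 0.3, 0.6]
finger_gap: 1.0
```

Run:
```python
from h import *
delta((.600,-.162,.068),-63)
```

```text
t 11.075 d cm [-0.11 -0.09 -0.44] rot [ 0.   0.1 -1.9] F [-0.1  0.3  0.6] gap 1.0 j7 -1.02
```

Request:
{"fn": "play_rows", "kwargs": {
  "motion": [
    [-0.1, -0.1, -0.3, 0, 0, 0],
    [0, 0, 0, 0, 0, 0]
  ]
}}

```text
time_s: 11.32
eef_pos: [0.6004, -0.1622, 0.0695]
ee_rot: [0.686, 0.176, -0.684, 0.177]
contact_force: [-0.6, -0.3, -0.3]
finger_gap: 0.998
```

Request:
{"fn": "play_rows", "kwargs": {
  "motion": [
    [0, 0, 0, 0, 0, 0],
    [0, 0, 0, 0, 0, 0],
    [0, 0, 0, 0, 0, 0],
    [0, 0, 0, 0, 0, 0],
    [0, 0, 0, 0, 0, 0]
  ],
  "jaw": 0,
  "newtons": 40
}}

```text
time_s: 11.95
eef_pos: [0.601, -0.1623, 0.0707]
ee_rot: [0.686, 0.175, -0.683, 0.177]
contact_force: [-0.9, 0.1, 0.5]
finger_gap: 0.415
```

Request:
{"fn": "play_rows", "kwargs": {
  "motion": [
    [0, 0, 1, 0, 0, 0],
    [0, 0, 2, 0, 0, 0],
    [0, 0, 2, 0, 0, 0],
    [0, 0, 2, 0, 0, 0],
    [0, 0, 0, 0, 0, 0]
  ]
}}

```text
time_s: 12.58
eef_pos: [0.6002, -0.162, 0.1434]
ee_rot: [0.686, 0.176, -0.684, 0.177]
contact_force: [0.4, -0.1, -2.8]
finger_gap: 0.412
```

Run:
```python
from h import *
delta((.540,.072,.14),-63)
```

```text
t 12.575 d cm [-6.02 23.4  -0.34] rot [ 0.   0.2 -1.9] F [ 0.4 -0.1 -2.8] gap 0.412 j7 -0.99
```

Request:
{"fn": "play_rows", "kwargs": {
  "motion": [
    [-1.2, 4.5, 0, 0, 0, 0],
    [-1.2, 4.5, 0, 0, 0, 0],
    [-1.2, 4.5, 0, 0, 0, 0],
    [-1.2, 4.5, 0, 0, 0, 0],
    [-1, 4.5, 0, 0, 0, 0],
    [0, 0, 0, 0, 0, 0],
    [0, 0, 0, 0, 0, 0]
  ]
}}

```text
time_s: 13.45
eef_pos: [0.5358, 0.0674, 0.1385]
ee_rot: [-0.684, -0.175, 0.686, -0.176]
contact_force: [-0.2, -0.8, -2.6]
finger_gap: 0.416
```

Run:
```python
from h import *
delta((.540,.072,.0945),-65)
```

```text
t 13.45 d cm [ 0.42  0.46 -4.4 ] rot [ 0.1 -0.2 -3.7] F [-0.2 -0.8 -2.6] gap 0.416 j7 -1.41
```

Request:
{"fn": "play_rows", "kwargs": {
  "motion": [
    [0.4, 0.4, -0.5, 0, 0, 0],
    [0, 0.1, -0.8, 0, 0, 0],
    [0, 0, -0.8, 0, 0, 0],
    [0, 0, -0.8, 0, 0, 0],
    [0, 0, -0.6, 0, 0, 0],
    [0, 0, 0, 0, 0, 0]
  ]
}}

```text
time_s: 14.2
eef_pos: [0.5398, 0.0686, 0.0992]
ee_rot: [-0.683, -0.173, 0.688, -0.174]
contact_force: [0.6, 0.3, -1.3]
finger_gap: 0.417
```

Run:
```python
from h import *
delta((.540,.072,.0945),-67.5)
```

```text
t 14.2 d cm [ 0.02  0.34 -0.47] rot [ 0.1 -0.4 -5.9] F [ 0.6  0.3 -1.3] gap 0.417 j7 -1.44
```

Request:
{"fn": "play_rows", "kwargs": {
  "motion": [
    [0, 0.2, -0.2, 0, -0.3, 0],
    [0, 0, -0.2, 0, 0, 0],
    [0, 0, 0, 0, 0, 0]
  ]
}}

```text
time_s: 14.58
eef_pos: [0.5403, 0.071, 0.0956]
ee_rot: [0.686, 0.172, -0.685, 0.174]
contact_force: [-0.4, -0.3, -1.8]
finger_gap: 0.413
```

Request:
{"fn": "play_rows", "kwargs": {
  "motion": [
    [0, 0, -0.1, 0, 0, 0],
    [0, 0, 0, 0, 0, 0]
  ]
}}

```text
time_s: 14.82
eef_pos: [0.5406, 0.071, 0.0948]
ee_rot: [0.686, 0.172, -0.685, 0.174]
contact_force: [0.5, 0.5, -2.4]
finger_gap: 0.412
```

Request:
{"fn": "play_rows", "kwargs": {
  "motion": [
    [0, 0, -0.15, 0, 0, 0],
    [0, 0, 0, 0, 0, 0]
  ]
}}

```text
time_s: 15.08
eef_pos: [0.5415, 0.0716, 0.0949]
ee_rot: [0.687, 0.172, -0.685, 0.174]
contact_force: [-0.9, 0.4, -2.5]
finger_gap: 0.417
```

Request:
{"fn": "play_rows", "kwargs": {
  "motion": [
    [0, 0, -0.1, 0, 0, 0],
    [0, 0, 0, 0, 0, 0]
  ]
}}

```text
time_s: 15.32
eef_pos: [0.542, 0.0718, 0.0946]
ee_rot: [0.687, 0.172, -0.684, 0.174]
contact_force: [0.1, -0.0, 0.1]
finger_gap: 0.416
```

Request:
{"fn": "play_rows", "kwargs": {
  "motion": [
    [0, 0, -0.2, 0, 0, 0],
    [0, 0, 0, 0, 0, 0]
  ]
}}

```text
time_s: 15.58
eef_pos: [0.5425, 0.0722, 0.0947]
ee_rot: [0.687, 0.172, -0.684, 0.175]
contact_force: [0.5, -0.4, -1.5]
finger_gap: 0.414
```

Request:
{"fn": "play_rows", "kwargs": {
  "motion": [
    [-0.1, 0, -0.3, 0, 0, 0]
  ]
}}

```text
time_s: 15.7
eef_pos: [0.543, 0.0728, 0.0942]
ee_rot: [0.688, 0.172, -0.683, 0.175]
contact_force: [-7.0, -0.4, 27.3]
finger_gap: 0.414
```

Contact with the stand is confirmed by 27 N upward, so I'll release now.

Request:
{"fn": "play_rows", "kwargs": {
  "motion": [
    [0, 0, 0.1, 0, 0, 0],
    [0, 0, 0, 0, 0, 0]
  ]
}}

```text
time_s: 15.95
eef_pos: [0.5431, 0.0727, 0.095]
ee_rot: [0.688, 0.172, -0.683, 0.175]
contact_force: [0.1, -0.3, -1.6]
finger_gap: 0.415
```

Request:
{"fn": "play_rows", "kwargs": {
  "motion": [
    [0, 0, 0, 0, 0, 0],
    [0, 0, 0, 0, 0, 0],
    [0, 0, 0, 0, 0, 0],
    [0, 0, 0, 0, 0, 0]
  ],
  "jaw": 1
}}

```text
time_s: 16.45
eef_pos: [0.5426, 0.0724, 0.0938]
ee_rot: [0.688, 0.172, -0.683, 0.175]
contact_force: [0.3, -0.1, 0.5]
finger_gap: 0.996
```

Request:
{"fn": "play_rows", "kwargs": {
  "motion": [
    [0, 0, 1, 0, 0, 0],
    [0, 0, 3, 0, 0, 0],
    [0, 0, 5, 0, 0, 0],
    [0, 0, 5, 0, 0, 0],
    [-1, -4, 2, 0, 0, 8],
    [-1, -5, 0, 0, 0, 8],
    [-1, -5, 0, 0, 0, 8],
    [0, 0, 0, 0, 0, 0]
  ]
}}

```text
time_s: 17.45
eef_pos: [0.5118, -0.0702, 0.2656]
ee_rot: [0.637, 0.315, -0.627, 0.32]
contact_force: [0.1, 0.2, -0.1]
finger_gap: 0.998
```

Run:
```python
from h import *
wrist("w8");delta((.462,-.361,.2),45)
```

```text
t 17.5 d cm [ -5.05 -29.39  -6.57] rot [-0.7  0.7 81.4] F [ 0.1  0.2 -0.3] gap 1.001 j7 -0.64
```

View pics/w8.png

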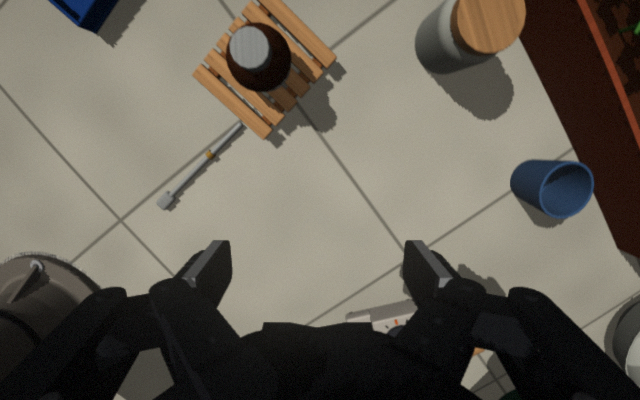

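w8 shows the mate standing mouth down in the middle of the stand, foot top at (249,47). Next is the timer.

Request:
{"fn": "play_rows", "kwargs": {
  "motion": [
    [-0.5, -3.7, 0, 0, 0, 10],
    [-0.5, -3.7, 0, 0, 0, 10],
    [-0.6, -3.7, -1, 0, 0, 10],
    [-0.6, -3.7, -1, 0, 0, 10],
    [-0.6, -3.7, -1, 0, 0, 10],
    [-0.6, -3.7, -1, 0, 0, 10],
    [-0.6, -3.7, -1, 0, 0, 10],
    [-0.6, -3.5, -1, 0, 0, 10]
  ],
  "jaw": 0.6
}}

```text
time_s: 18.5
eef_pos: [0.4753, -0.35, 0.2094]
ee_rot: [0.265, 0.661, -0.245, 0.658]
contact_force: [0.4, 0.1, 0.4]
finger_gap: 0.595
```

Request:
{"fn": "play_rows", "kwargs": {
  "motion": [
    [0, 0, 0, 0, 0, 2],
    [0, 0, 0, 0, 0, 0]
  ]
}}

```text
time_s: 18.75
eef_pos: [0.476, -0.3503, 0.2085]
ee_rot: [0.254, 0.666, -0.233, 0.661]
contact_force: [0.6, 0.6, -0.1]
finger_gap: 0.6
```

Run:
```python
from h import *
c=wrist("w9");delta((.462,-.361,.15),45.7)
im=cv2.imread("pics/w9.png");g=cv2.cvtColor(im,cv2.COLOR_BGR2HSV)
m=cv2.inRange(g,(45,90,40),(85,255,255))
n,l,s,ce=cv2.connectedComponentsWithStats(m)
for i in range(1,n):
    if s[i,4]>30: print("green",ce[i],s[i,4],onz(c,[ce[i]],.0305).round(4))
print("proj dial top,tip",proj(c,[[.462,-.361,.066],[.446,-.347,.066],[.409,-.3375,.0305]]))
```

```text
t 18.8 d cm [-1.37 -1.04 -5.84] rot [-1.7  0.3 -4. ] F [ 1.4  1.7 -0.6] gap 0.601 j7 1.36
green [281.90243902 125.40243902] 246 [[ 0.408  -0.3361  0.0305]]
proj dial top,tip [[296.22269604 184.10311492]
 [296.16957327 163.10179095]
 [281.60330827 127.00181927]]
```

Run:
```python
import cv2
im=cv2.imread("pics/w9.png");cv2.imwrite("pics/w9c.png",cv2.resize(im[90:240,220:380],None,fx=4,fy=4,interpolation=2))
```

```text
(no output)
```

View pics/w9c.png

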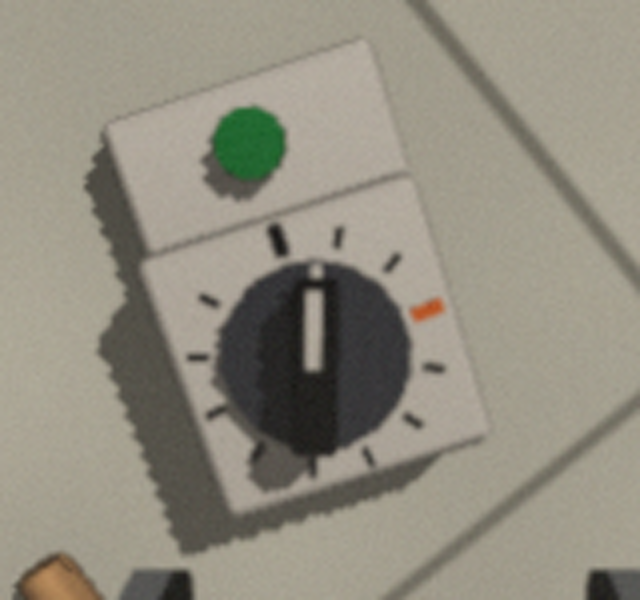

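The crop shows the disc centre at (315,357), the pointer line at x=314 from y=372 to y=270, the button at (249,143), the front tick at (278,240) and the orange tick at (428,309), all in crop pixels.

Run:
```python
from h import *
c=load("w9");f=lambda p:(p[0]/4+219.9,p[1]/4+89.9)
D,b,l1,l2,t0,t15=onz(c,[f(p) for p in((315,357),(249,143),(314,372),(314,272),(278,240),(428,309))],[.046,.0305,.066,.066,.04,.04])[:,:2]
an=lambda v:np.degrees(np.arctan2(v[1],v[0]))
print("D",D,"b",b,"dist",np.linalg.norm(D-b),"yaw",an(D-b),an(D-t0),"ptr",an(l2-l1),"bar near",l1,l2)
print("dial",np.radians((an(t0-D)-an(l2-l1))%360),"tick15 vs t0",np.radians((an(t0-D)-an(t15-D))%360),"ptr->15 deg",(an(l2-l1)-an(t15-D))%360)
u=(l2-l1)/np.linalg.norm(l2-l1);print("offset of line from D, perp",np.cross(u,D-l1))
cor=[onz(c,[f(p)],z)[0,:2] for p,z in(((107,123),.022),((368,38),.022),((490,435),.04),((236,515),.04))];C=(cor[0]+cor[1]+cor[2]+cor[3])/4;print("centre",C,"front",(cor[0]+cor[1])/2)
a=np.radians(an(D-b));e=np.array([np.cos(a),np.sin(a)]);print("dial from body",C+.019*e)
```

```text
D [ 0.46226602 -0.358916  ] b [ 0.40831986 -0.33609746] dist 0.058573666464954814 yaw -22.92773894548898 -22.927153703215826 ptr 138.7803505228903 bar near [ 0.46249786 -0.35852041] [ 0.44355794 -0.34192829]
dial 0.3192642796615963 tick15 vs t0 1.5031202129653327 ptr->15 deg 67.82994852982517
offset of line from D, perp 0.0004503285516812812
centre [ 0.44517186 -0.3501406 ] front [ 0.39322775 -0.32816834]
dial from body [ 0.4626708  -0.35754243]<stdin>:7: DeprecationWarning: Arrays of 2-dimensional vectors are deprecated. Use arrays of 3-dimensional vectors instead. (deprecated in NumPy 2.0)
```

Request:
{"fn": "play_rows", "kwargs": {
  "motion": [
    [-1.3, -0.8, -4, -1.7, 0.3, -0.9],
    [0, 0, -4, 0, 0, 0],
    [0, 0, -4, 0, 0, 0],
    [0, 0, 0, 0, 0, 0]
  ]
}}

```text
time_s: 19.3
eef_pos: [0.467, -0.3545, 0.0886]
ee_rot: [0.247, 0.66, -0.248, 0.664]
contact_force: [-0.0, 0.4, 0.3]
finger_gap: 0.601
```

Run:
```python
from h import *
delta((.4625,-.3585,.052),48.8)
```

```text
t 19.3 d cm [-0.45 -0.4  -3.66] rot [ 0.2  0.3 -0.2] F [-0.   0.4  0.3] gap 0.601 j7 1.29
```

Request:
{"fn": "play_rows", "kwargs": {
  "motion": [
    [-0.5, -0.4, 0, 0, 0, 0],
    [0, 0, -1.3, 0, 0, 0],
    [0, 0, -1.2, 0, 0, 0],
    [0, 0, -0.8, 0, 0, 0],
    [0, 0, 0, 0, 0, 0]
  ]
}}

```text
time_s: 19.92
eef_pos: [0.4655, -0.36, 0.0588]
ee_rot: [0.246, 0.657, -0.249, 0.667]
contact_force: [-0.7, -0.0, -0.2]
finger_gap: 0.6
```

Run:
```python
from h import *
delta((.4625,-.3585,.052),48.8)
```

```text
t 19.925 d cm [-0.3   0.15 -0.68] rot [ 0.5  0.7 -0.2] F [-0.7 -0.  -0.2] gap 0.6 j7 1.28
```

Request:
{"fn": "play_rows", "kwargs": {
  "motion": [
    [-0.3, 0.1, -0.4, 0.5, 0.7, 0],
    [0, 0, -0.3, 0, 0, 0],
    [0, 0, 0, 0, 0, 0]
  ]
}}

```text
time_s: 20.3
eef_pos: [0.4627, -0.3591, 0.0517]
ee_rot: [0.248, 0.663, -0.247, 0.662]
contact_force: [0.4, 0.7, -0.0]
finger_gap: 0.602
```

Run:
```python
from h import *
delta((.4625,-.3585,.052),48.8)
```

```text
t 20.3 d cm [-0.02  0.06  0.03] rot [-0.1 -0.  -0.2] F [ 0.4  0.7 -0. ] gap 0.602 j7 1.28
```

Request:
{"fn": "play_rows", "kwargs": {
  "motion": [
    [0, 0, 0, 0, 0, 0],
    [0, 0, 0, 0, 0, 0],
    [0, 0, 0, 0, 0, 0],
    [0, 0, 0, 0, 0, 0],
    [0, 0, 0, 0, 0, 0]
  ],
  "jaw": 0,
  "newtons": 60
}}

```text
time_s: 20.92
eef_pos: [0.463, -0.3593, 0.0522]
ee_rot: [0.248, 0.662, -0.247, 0.662]
contact_force: [0.3, 0.4, 1.5]
finger_gap: 0.119
```

Request:
{"fn": "play_rows", "kwargs": {
  "motion": [
    [0, 0, -0.2, 0, 0, 0],
    [0, 0, -0.2, 0, 0, 0]
  ]
}}

```text
time_s: 21.18
eef_pos: [0.4631, -0.3594, 0.052]
ee_rot: [0.248, 0.663, -0.248, 0.662]
contact_force: [-3.8, 2.7, 14.5]
finger_gap: 0.123
```

Request:
{"fn": "play_rows", "kwargs": {
  "motion": [
    [0, 0, -0.18, 0, 0, -4],
    [0, 0, -0.18, 0, 0, -6]
  ]
}}

```text
time_s: 21.42
eef_pos: [0.463, -0.3594, 0.052]
ee_rot: [0.305, 0.638, -0.306, 0.637]
contact_force: [-4.2, 2.1, 10.5]
finger_gap: 0.118
```

Run:
```python
from h import *
delta((.4625,-.3585,.052),-19)
print(get_obs()["moment"])
```

```text
t 21.425 d cm [-0.05  0.09 -0.  ] rot [ -0.   -0.1 -57.8] F [-4.2  2.1 10.5] gap 0.118 j7 1.12
[0.53235488 0.81727258 0.17506213]
```

Request:
{"fn": "play_rows", "kwargs": {
  "motion": [
    [-0.04, 0.02, -0.2, 0, 0, -7],
    [-0.04, 0.02, -0.2, 0, 0, -7]
  ]
}}

```text
time_s: 21.68
eef_pos: [0.4629, -0.3595, 0.052]
ee_rot: [0.382, 0.595, -0.384, 0.594]
contact_force: [-3.5, 1.8, 13.0]
finger_gap: 0.12
```

Request:
{"fn": "play_rows", "kwargs": {
  "motion": [
    [-0.04, 0.02, -0.2, 0, 0, -7],
    [-0.04, 0.02, -0.2, 0, 0, -7]
  ]
}}

```text
time_s: 21.92
eef_pos: [0.4628, -0.3595, 0.052]
ee_rot: [0.453, 0.542, -0.456, 0.542]
contact_force: [-2.9, 1.8, 12.0]
finger_gap: 0.125
```

Run:
```python
from h import *
delta((.463,-.3594,.052),-19)
```

```text
t 21.925 d cm [ 0.02  0.01 -0.  ] rot [  0.1  -0.1 -29. ] F [-2.9  1.8 12. ] gap 0.125 j7 0.68
```

Request:
{"fn": "play_rows", "kwargs": {
  "motion": [
    [-0.04, 0.02, -0.2, 0, 0, -7],
    [-0.04, 0.02, -0.2, 0, 0, -7]
  ]
}}

```text
time_s: 22.18
eef_pos: [0.4627, -0.3595, 0.052]
ee_rot: [-0.517, -0.48, 0.52, -0.481]
contact_force: [-2.7, 1.6, 10.8]
finger_gap: 0.12
```

Request:
{"fn": "play_rows", "kwargs": {
  "motion": [
    [-0.04, 0.02, -0.2, 0, 0, -7],
    [-0.04, 0.02, -0.2, 0, 0, -7]
  ]
}}

```text
time_s: 22.42
eef_pos: [0.4626, -0.3595, 0.0521]
ee_rot: [-0.573, -0.411, 0.576, -0.413]
contact_force: [-3.3, 2.2, 12.2]
finger_gap: 0.12
```

Run:
```python
from h import *
delta((.463,-.3594,.052),-19)
```

```text
t 22.425 d cm [ 0.04  0.01 -0.01] rot [ 0.2 -0.1 -0.2] F [-3.3  2.2 12.2] gap 0.12 j7 0.25
```

Request:
{"fn": "play_rows", "kwargs": {
  "motion": [
    [0, 0, -0.15, 0, 0, 0],
    [0, 0, 0, 0, 0, 0]
  ]
}}

```text
time_s: 22.68
eef_pos: [0.4627, -0.3593, 0.0524]
ee_rot: [-0.573, -0.411, 0.576, -0.412]
contact_force: [-0.9, -0.1, -1.4]
finger_gap: 0.118
```

Request:
{"fn": "play_rows", "kwargs": {
  "motion": [
    [0, 0, 0, 0, 0, 0],
    [0, 0, 0, 0, 0, 0],
    [0, 0, 0, 0, 0, 0]
  ],
  "jaw": 0.6
}}

```text
time_s: 23.05
eef_pos: [0.4628, -0.3592, 0.0518]
ee_rot: [-0.573, -0.411, 0.576, -0.413]
contact_force: [-0.2, 0.2, -0.4]
finger_gap: 0.596
```

Request:
{"fn": "play_rows", "kwargs": {
  "motion": [
    [0, 0, 1, 0, 0, 0],
    [0, 0, 2, 0, 0, 0],
    [0, 0, 3, 0, 0, 0],
    [0, 0, 4, 0, 0, 0],
    [0, 0, 2, 0, 0, 10],
    [0, 0, 2, 0, 0, 10],
    [0, 0, 0, 0, 0, 10],
    [0, 0, 0, 0, 0, 10]
  ]
}}

```text
time_s: 24.05
eef_pos: [0.4631, -0.3597, 0.2017]
ee_rot: [0.391, 0.584, -0.395, 0.591]
contact_force: [0.2, 0.8, -0.3]
finger_gap: 0.601
```

Request:
{"fn": "play_rows", "kwargs": {
  "motion": [
    [0, 0, 0, 0, 0, 10],
    [0, 0, 0, 0, 0, 10],
    [0, 0, 0, 0, 0, 10],
    [0, 0, 0, 0, 0, 10],
    [0, 0, 0, 0, 0, 5],
    [0, 0, 0, 0, 0, 0]
  ]
}}

```text
time_s: 24.8
eef_pos: [0.4631, -0.3608, 0.2065]
ee_rot: [0.128, 0.69, -0.13, 0.701]
contact_force: [0.3, 0.4, -0.1]
finger_gap: 0.601
```

Run:
```python
from h import *
c=wrist("w10");delta((.4065,-.335,.06),67)
im=cv2.imread("pics/w10.png");g=cv2.cvtColor(im,cv2.COLOR_BGR2HSV)
def cen(m,amin):
    n,l,s,ce=cv2.connectedComponentsWithStats(m)
    return [(ce[i],s[i,4]) for i in range(1,n) if s[i,4]>amin]
for p,a in cen(cv2.inRange(g,(45,90,40),(85,255,255)),60): print("green",p,a,onz(c,[p],.0305).round(4))
for p,a in cen(cv2.inRange(g,(3,150,110),(18,255,255)),8): print("orange",p,a,onz(c,[p],.04).round(4))
D=np.array([.4625,-.3590]);e=np.radians(-22.93)
for th in np.arange(0.2,1.9,.1):  # bright fraction along the pointer line on the bar top, per hypothetical dial angle
    a=e+np.pi-th;u=np.array([np.cos(a),np.sin(a)])
    P=np.array([[*(D+r*u),.066] for r in np.linspace(.004,.019,12)])
    q=proj(c,P);v=[cv2.getRectSubPix(cv2.cvtColor(im,6),(1,1),tuple(map(float,x)))[0,0] for x in q];print(round(th,2),int(np.mean(v)),int(min(v)))
```

```text
t 24.85 d cm [ -5.66   2.58 -14.65] rot [ 0.3  0.9 -1.9] F [-0.3 -0.1  0. ] gap 0.601 j7 1.72
green [319.32921811 120.80658436] 243 [[ 0.4079 -0.3367  0.0305]]
green [ 52.8772846  280.15665796] 383 [[ 0.4677 -0.7356  0.0305]]
orange [348.13333333 175.4       ] 15 [[ 0.4727 -0.328   0.04  ]]
orange [634.23333333 384.63333333] 30 [[ 0.9454 -0.0168  0.04  ]]
0.2 48 33
0.3 47 31
0.4 46 32
0.5 47 32
0.6 46 34
0.7 45 32
0.8 44 34
0.9 44 32
1.0 45 31
1.1 53 33
1.2 67 35
1.3 93 42
1.4 146 128
1.5 169 168
1.6 156 135
1.7 102 43
1.8 74 38
```

The pointer line now reads 1.5 rad, and the button and orange tick are where they were, to within 1–2 mm. Next is pressing the start button.

Request:
{"fn": "play_rows", "kwargs": {
  "motion": [
    [-2, 1, 0, 0.3, 0.9, -1.9],
    [-2, 0.9, -2, 0, 0, 0],
    [-1.6, 0.6, -4, 0, 0, 0],
    [0, 0, -4, 0, 0, 0],
    [0, 0, -3, 0, 0, 0],
    [0, 0, 0, 0, 0, 0]
  ],
  "jaw": 0
}}

```text
time_s: 25.6
eef_pos: [0.4064, -0.3359, 0.0765]
ee_rot: [0.143, 0.691, -0.146, 0.694]
contact_force: [-0.3, -0.6, 0.0]
finger_gap: -0.003
```

Run:
```python
from h import *
delta((.4065,-.3352,.034),67)
```

```text
t 25.6 d cm [ 0.01  0.07 -4.25] rot [0.3 0.2 0.5] F [-0.3 -0.6  0. ] gap -0.003 j7 1.66
```

Request:
{"fn": "play_rows", "kwargs": {
  "motion": [
    [0, 0, -1.2, 0, 0, 0],
    [0, 0, -1.2, 0, 0, 0],
    [0, 0, -1, 0, 0, 0],
    [0, 0, 0, 0, 0, 0]
  ]
}}

```text
time_s: 26.1
eef_pos: [0.4089, -0.3377, 0.0436]
ee_rot: [0.142, 0.689, -0.147, 0.696]
contact_force: [0.5, -0.4, 0.0]
finger_gap: -0.001
```

Run:
```python
from h import *
delta((.4065,-.3352,.0275),67)
```

```text
t 26.1 d cm [-0.24  0.25 -1.61] rot [0.5 0.5 0.6] F [ 0.5 -0.4  0. ] gap -0.001 j7 1.64
```

Request:
{"fn": "play_rows", "kwargs": {
  "motion": [
    [-0.25, 0.25, -0.4, 0, 0, 0],
    [-0.1, 0.1, -0.5, 0, 0, 0],
    [0, 0, -0.2, 0, 0, 0]
  ]
}}

```text
time_s: 26.48
eef_pos: [0.4057, -0.3343, 0.0327]
ee_rot: [0.142, 0.688, -0.147, 0.696]
contact_force: [0.3, -0.7, 0.7]
finger_gap: -0.0
```

Request:
{"fn": "play_rows", "kwargs": {
  "motion": [
    [0, 0, -0.2, 0, 0, 0],
    [0, 0, -0.2, 0, 0, 0]
  ]
}}

```text
time_s: 26.72
eef_pos: [0.4058, -0.3344, 0.0286]
ee_rot: [0.142, 0.688, -0.147, 0.696]
contact_force: [-0.7, 0.7, 2.9]
finger_gap: -0.002
```

Request:
{"fn": "play_rows", "kwargs": {
  "motion": [
    [0, 0, -0.2, 0, 0, 0],
    [0, 0, -0.2, 0, 0, 0]
  ]
}}

```text
time_s: 26.98
eef_pos: [0.4058, -0.3344, 0.0259]
ee_rot: [0.142, 0.688, -0.148, 0.696]
contact_force: [-5.0, 3.7, 21.0]
finger_gap: -0.0
```

Request:
{"fn": "play_rows", "kwargs": {
  "motion": [
    [0, 0, -0.15, 0, 0, 0],
    [0, 0, -0.15, 0, 0, 0]
  ]
}}

```text
time_s: 27.22
eef_pos: [0.4058, -0.3344, 0.0262]
ee_rot: [0.142, 0.689, -0.148, 0.695]
contact_force: [-4.2, 3.9, 14.4]
finger_gap: 0.004
```

The button bottomed out: the tip reached 26 mm with 21 N. I'll retreat and check everything.

Request:
{"fn": "play_rows", "kwargs": {
  "motion": [
    [0, 0, 0.5, 0, 0, 0],
    [0, 0, 2, 0, 0, 0],
    [0, 0, 4, 0, 0, 0],
    [0, 0, 5, 0, 0, 0],
    [0, 0, 5, 0, 0, 0],
    [2, -1, 2, 0, 0, 0],
    [3, -1.5, 0, 0, 0, 0],
    [0, 0, 0, 0, 0, 0]
  ]
}}

```text
time_s: 28.22
eef_pos: [0.4567, -0.3602, 0.2177]
ee_rot: [0.141, 0.688, -0.149, 0.696]
contact_force: [-0.7, 0.2, -0.3]
finger_gap: -0.0
```

Run:
```python
from h import *
c=wrist("w11");delta((.4625,-.3585,.2),67)
im=cv2.imread("pics/w11.png")
def cen(c,im,lo,hi,z,amin,name):
    n,l,s,ce=cv2.connectedComponentsWithStats(cv2.inRange(cv2.cvtColor(im,cv2.COLOR_BGR2HSV),lo,hi))
    for i in range(1,n):
        if s[i,4]>amin: print(name,ce[i].round(1),s[i,4],onz(c,[ce[i]],z).round(4))
cen(c,im,(45,90,40),(85,255,255),.0305,60,"green");cen(c,im,(3,150,110),(18,255,255),.04,8,"orange")
D=np.array([.4625,-.3590]);e=np.radians(-22.93)
for th in np.arange(1.2,1.9,.1):
    a=e+np.pi-th;u=np.array([np.cos(a),np.sin(a)])
    q=proj(c,np.array([[*(D+r*u),.066] for r in np.linspace(.004,.019,12)]));v=[cv2.getRectSubPix(cv2.cvtColor(im,6),(1,1),tuple(map(float,x)))[0,0] for x in q];print(round(th,2),int(np.mean(v)),end="; ")
# side camera: change versus start
s=read_camera("side")[:,:,::-1];cv2.imwrite("pics/side1.png",s);c=calibration("side")
d=cv2.absdiff(s,cv2.imread("pics/side0.png")).max(2)
for n,P in dict(tin=(.741,.222,.04),pot=(.704,.371,.04),cup=(.756,-.269,.03),jar=(.744,-.035,.05)).items():
    x,y=proj(c,[P])[0].astype(int);print(n,(x,y),"changed px",(d[y-18:y+18,x-16:x+16]>40).mean().round(3))
x,y=proj(c,[(.54,.072,.112)])[0];print("mate foot expect",x,y)
g=cv2.cvtColor(s,cv2.COLOR_BGR2HSV);m=cv2.inRange(g,(45,90,40),(85,255,255));m[:305]=0;m[:,:288]=0;m[365:]=0;m[:,372:]=0
p=np.argwhere(m)[:,::-1];w=onz(c,p,.021);print("brush in tray",len(p),w.mean(0),w.min(0),w.max(0))
```

```text
t 28.275 d cm [ 0.72  0.14 -1.75] rot [0.7 0.5 0.7] F [-0.9 -0.7 -0.3] gap -0.0 j7 1.67
green [319.8 126.1] 225 [[ 0.4075 -0.3367  0.0305]]
green [ 70.  288.5] 332 [[ 0.4656 -0.7379  0.0305]]
orange [350.  177.5] 14 [[ 0.4725 -0.3279  0.04  ]]
orange [604.5 386.4] 213 [[ 0.9409 -0.0832  0.04  ]]
1.2 79; 1.3 111; 1.4 157; 1.5 168; 1.6 142; 1.7 92; 1.8 68; tin (np.int64(236), np.int64(269)) changed px 0.0
pot (np.int64(226), np.int64(328)) changed px 0.0
cup (np.int64(289), np.int64(149)) changed px 0.0
jar (np.int64(269), np.int64(194)) changed px 0.0
mate foot expect 327.9704091373823 221.89059797011956
brush in tray 474 [0.46955994 0.32278872 0.021     ] [0.39945532 0.30243837 0.021     ] [0.54715923 0.34668119 0.021     ]
```

```bash
python3 -c "
from plant import *
print(close_job())"
```

```text
the job is handed in; nothing more can be done
None
```

I finished all four steps in order and handed the job in at about 28.3 s of the 72 s allowed; close_job() gave no verdict.

- **Brush:** It lies flat in the tray. The last side picture puts it about 5 mm from the tray's centre.
- **Mate:** It stands mouth down in the middle of the stand, seen in the wrist picture just after release. While setting it down I felt a brief 27 N at the wrist, below the 60 N limit.
- **Dial:** I turned it about 68° clockwise, with 10–14.5 N of downward force read during the turn. The pointer now reads about 1.5 rad (15 minutes). The button and orange tick are within about 1 mm of where they began, so the timer did not twist or slide.
- **Start button:** I pushed it until it bottomed out, with the tip at 26 mm and 21 N, then let go. I did not measure directly that it sprang back up.
- **Bystanders:** The side picture shows no change around the tin, pot, cup or jar. I did not check the spoon and bombilla at the end, but the arm never went down near them.

No check failed or disagreed beyond about 2–3 mm, which is about the calibration error.

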